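# Carry a well plate on a flat lifter to a stage of unknown height

## Robot

A 7-joint arm with a two-finger parallel gripper is mounted at the origin on a cart in front of the work surface, level with it; the furniture and walls round the work are solid. World frame = base frame: x ahead of the robot, y to its left, z up, the work surface at z = 0. Lengths are in m, angles in rad, forces in N, time in s.
With the tool pointing down it reaches from about 0.35 to 0.775 m from the base axis. Payload 3.1 kg.
Tool frame: the origin (TCP) lies at the very end of the fingers, on their centre line; the grasp point (between the pads) lies 19 mm behind it (ctrl.tcp_to_grasp is the distance from the TCP to the grasp point, in m); z points along the fingers, y is the line along which they close (so a half turn about z gives the same grasp; the last joint's range is limited). The gripper opens to 85 mm and grips with 20 to 120 N. Pads are 22 mm wide; open, the fingers measure 114 mm over their backs; the gripper's body (76 mm by 85 mm) begins 54 mm behind the grasp point. The pads swing forward as they close: fully open they stand 13 mm farther back than shut.
Start: joints at [-1.36, 0.311, 0.014, 1.512, -0.004, 1.319, -0.027], TCP at [0.138, 0.533, 0.231] pointing down, gripper open.
Joint ranges: [-2.7, 2.7], [-0.3, 1.91], [-1.27, 1.3], [0.12, 2.57], [-1.44, 4.58], [0.2, 2.03], [-3.05, 3.05]. Speed limits (rad/s): [2.79, 2.79, 3.14, 3.14, 3.14, 3.14, 3.14].

## Interface

Orientations are given as a unit quaternion [x, y, z, w].
In Python, from workcell import monitor, vision, order, models, ctrl gives the robot as it stands.
- The arm moves only by the tool play_rows, never from a script. Its argument "rows" is a list of rows, each a list of 2 entries, a list of its own where there are three numbers: the shift along the world's x, y, z scaled (see below), then the turn, a rotation vector about the world's x, y, z scaled (see below). A call has 1 to 20 rows; each row shifts and turns the commanded pose from where the row before left it; what a row does not reach is not made up. The controller multiplies each number of a shift by 0.04 m and each number of a turn by 360 degrees. A row lasts 1/12 s, in which the tool goes at most 41.7 mm and 7.16 degrees, less where a joint would pass 70% of its speed; a pose out of reach is approached as far as the arm can. A call with a number of a shift or a turn outside -1 to 1 is refused whole. A call with a gripper value outside its range is refused whole. "hand" is the closure in counts, from 0 (fully open) to 255 (shut), set as the call begins (left out, the last holds). The fingers move at their own pace and stop on an object; "grip_force" is the grip in N (left out, the last holds). Time passes only in rows, so rows that do not move let the fingers close. It gives the time, the measured TCP pose, the force, the opening and the grip force at its end, in the units of the state.
- monitor.get_state(): the state, without advancing time (a new reading comes with each control period).
- vision.grab_frame(name): name is "side" or "top" or "wrist"; returns a dict with "img" (480x640x3 uint8, red, green, blue), "fx", "fy", "cx", "cy" (pixels), "world_from_camera" (4x4, takes a point from camera to world coordinates). Camera axes: x right, y down, z forward; pixel columns grow to the right and rows downward; lengths in m; the calibration is good to about 2 mm. The wrist camera is an equidistant fisheye: a pixel r from the principal point sees the ray r / f radians off the axis. A picture is of the moment at which its call begins. There is no depth.
- order.job_done(): hands the job in; it is judged then, once.
Trained networks look in a picture, given as the dict that the camera call returned (one of the last four; its "shot" number tells which), for a name from the list of things; names that differ only in an ending like _2 or _b are one class to them, and where a whole thing is asked for, a point or a joint stands for the part that bears it (a point fixed in the world has none). Each returns a list of dicts, best first, with "score" (0 to 1); they miss things now and then, are a little off and sometimes report something else, mostly with a low value. They report only what shows in the picture. A call takes as long as a camera call.
- models.boxes_of(picture, label): "xyz" ([x, y, z] in m, in the coordinates of the camera as it stood for that picture, good to about 4 mm: the middle of the surface that is visible of it).
- models.tip_of(picture, label): "xyz" ([x, y, z] in m, in the coordinates of the camera as it stood for that picture, good to about 4 mm: a listed point, or the origin of a listed thing).
The state is a dict: "clock": time; "qpos": joint angles; "qvel": joint speeds; "joint_efforts": joint torques, N m; "tcp_pos": TCP position; "eef_rot": TCP orientation; "ft_force": force on the tool from outside, world axes, zero at the start; "torque": the same for the moment, N m; "opening": finger opening in m; "gripper_force": force on a finger pad.
Only numpy, scipy, OpenCV 4.12 (cv2) and the standard library are available. Lean on these libraries where they do the work, as an engineer would, in place of code of your own. Each camera call takes 0.05 s, during which the arm holds its last target. There are 200 camera calls.

## Task

Pick up the lifter by its orange handle, run its blade under the well plate on the blue stand, and carry the plate balanced level on the blade to the grey stage, whose platform may be cranked to any height: lower gently until you feel the blade land on the platform bed, so that the plate is left lying flat inside the black lips. Then draw the blade out and set the lifter down flat on the open desk. Never touch the plate with the gripper, do not tip it or press hard on the stage, and leave the other things on the desk undisturbed.

Things in the scene. Friction and masses are not known exactly. Their poses are not given: they have to be found in the camera images.
- plate: Clear 96-well plate, 86 (its x) x 128 (its y) x 16 mm (z), about 60 g; a solid box. Origin at the centre of its underside, z up. It starts lying on the stand, underside 48 mm above the desk, up to 6 mm off the stand's centre and turned up to 0.06 rad from the stand's axes. Turned half round it is the same plate.
- lifter: Lifter, 160 g: flat aluminium blade with an upright orange handle. Origin on its underside, straight below the handle; x along the blade to its tip, y sideways, z up. Blade 4 mm thick, 50 mm wide, from x = -25 to +140 mm, grey pad on top at x = 65 to 135. Starts flat on the desk, blade pointing away from the robot within 0.35 rad.
- lifter_grip (a point): Centre of the lifter's handle, 50 mm above its underside: pinch here across the lifter's y, finger ends 25 to 40 mm above the underside. Handle 32 mm along x, 16 mm along y, orange from z = 12 to 74 mm; dark foot 42 x 26 mm below z = 12; black cap 18 mm wide up to z = 80.
- lifter_pad (a point): Centre of the grey pad on top of the blade, 100 mm ahead of the handle's centre: the plate's centre belongs above this point.
- stand: Blue stand, fixed. Origin on the desk under its centre; x to its far side, y left; -x is the robot's side. Two cheeks with black tops, 48 mm high, 104 mm long in x, reach from |y| = 39 to 73 mm; the plate lies across them, its x along the stand's x. No rim.
- stand_channel (a point): Middle of the stand's channel, 28 mm above the desk, on the stand's centre. The channel runs along x between the cheeks, 78 mm wide, open at front, back and top, its floor 5 mm above the desk: the blade goes in here from the front, under the plate.
- stage: Grey stage, base 112 x 152 x 40 mm, fixed. Origin on the desk under its centre; x to its far side, y left; -x is the robot's side. It carries an aluminium platform bed, 110 x 150 mm, whose top is 52 to 98 mm above the desk, different each time and in no reading: feel for it (or look). It does not yield: come down at 15 mm/s or so; over 40 N on it is too much.
- stage_nest (a point): Point on the desk under the nest's centre (the same as the stage's origin; it does not tell the height). Two white ledges, 106 mm long in x, |y| = 38 to 73 mm, top 12 mm above the bed, carry the plate, its x along the stage's x, either way round. Black lips round it rise 5 mm above the ledges, with 3 mm of play on each side.
- stage_channel (a point): Point on the desk below the front (-x) mouth of the stage's channel, 55 mm before its centre. The channel lies between the ledges, 76 mm wide, open at front, back and top; its floor is the bed with a black mat. With the blade resting on the bed, a plate on the ledges is 8 mm clear above it and the blade can be drawn out level to the front.
- note_pad: Yellow pad of sticky notes, 77 x 77 x 12 mm, on the front left of the desk: leave alone. Origin under its centre.
- cryo_tube: Small clear tube, 13 mm across, 47 mm high, standing on the desk beyond the middle: leave alone. Origin under its centre.

How it is judged:
On the way, in this order (a step that is already met when the one before it is completed fails the run):
1. the plate is carried level on the blade, clear above the stand (contact force between plate and lifter above 0.15 N and contact force between plate and stand below 0.02 N and z of plate in the frame of stand above 0.06 m and angle between plate's own z axis and vertical below 0.12 rad), for 0.3 s.
2. the plate lies on the stage and no longer on the blade (contact force between plate and stage above 0.15 N and contact force between plate and lifter below 0.02 N and angle between plate's own z axis and vertical below 0.025 rad and horizontal distance between plate and stage below 0.006 m), for 0.2 s.
At the end, for the whole second after the job is handed in: The plate lies still and flat (0.025 rad) on the stage inside the lips, its centre within 6 mm and its sides within 0.08 rad of the stage's. The lifter stands still, flat on the desk (underside within 4 mm, 0.04 rad), touching neither plate, stage nor stand (contact force between plate and stage above 0.15 N and angle between plate's own z axis and vertical below 0.025 rad and horizontal distance between plate and stage below 0.006 m and angle between the x axis of plate and the x axis of stage, either way round below 0.08 rad and linear speed of each of plate, lifter below 0.01 m/s and height (world z) of lifter below 0.004 m and angle between lifter's own z axis and vertical below 0.04 rad and contact force between lifter and stage below 0.02 N and contact force between lifter and stand below 0.02 N and contact force between lifter and plate below 0.02 N).
It fails at once if the gripper or arm touches the plate (contact force between any of the fingers, the arm and plate above 0.2 N).
It fails at once if the plate tips more than 0.2 rad (angle between plate's own z axis and vertical above 0.2 rad).
It fails at once if the lifter or the plate presses on the stage with more than 40 N (contact force between any of lifter, plate and stage above 40 N).
It fails at once if a bystander (note pad, small tube) is shifted by more than 20 mm or the tube is knocked over (distance of any of note_pad, cryo_tube from where it was at the start of the episode above 0.02 m or angle between cryo_tube's own z axis and vertical above 0.5 rad).
It also fails if it takes over 72 s, if anything falls off the work surface, if the arm or the gripper's body presses on something with over 40 N, if the wrist force passes 120 N, or if a joint passes its speed limit or range.

## Working session

There is one attempt and no reset: what is moved stays moved. The work goes in short steps, Python scripts to look and compute and a tool call to move; the robot and the scene stay as the last step left them, time stands still between calls to the robot, and variables do not carry over. Pictures are saved under pics/ and viewed, at most 10 in all, crops included, and the job is handed in when it is done.

Besides the shell and the picture viewer there is one more tool, called after "Emit:" by a JSON object that holds its "api" and its "payload", one argument or row to a line. play_rows: Moves the arm, as the interface text tells. Shifts and turns lie within -1 to 1; 1 stands for 0.04 m of shift or 360 degrees of turn. Its arguments: {"type":"object","properties":{"rows":{"type":"array"},"hand":{"type":"number"},"grip_force":{"type":"number"}},"required":["rows"]}

```bash
mkdir -p pics; cat > h.py <<'E'
import numpy as np, cv2
from workcell import monitor, vision, order, models, ctrl
def w(f,p):
    M=np.array(f["world_from_camera"]); return M[:3,:3]@np.array(p)+M[:3,3]
def ray_z(f,u,v,z):
    M=np.array(f["world_from_camera"]); d=M[:3,:3]@np.array([(u-f["cx"])/f["fx"],(v-f["cy"])/f["fy"],1]); o=M[:3,3]
    return o+d*(z-o[2])/d[2]
def proj(f,P):
    M=np.array(f["world_from_camera"]); c=M[:3,:3].T@(np.array(P)-M[:3,3]); return f["fx"]*c[0]/c[2]+f["cx"],f["fy"]*c[1]/c[2]+f["cy"]
def save(f,n): cv2.imwrite("pics/"+n+".png",f["img"][:,:,::-1])
E
python3 - <<'E'
from h import *
s=monitor.get_state(); print(s["clock"],s["tcp_pos"],s["eef_rot"],s["ft_force"],s["opening"],ctrl.tcp_to_grasp)
for n in ["top","side"]:
    f=vision.grab_frame(n); save(f,n+"0"); print(n,np.round(f["world_from_camera"],3).tolist(),f["fx"],f["cx"],f["cy"])
    for l in ["plate","lifter","lifter_grip","lifter_pad","stand","stand_channel","stage","stage_nest","stage_channel","note_pad","cryo_tube"]:
        r=models.tip_of(f,l)
        for x in r[:2]: print(l,round(x["score"],2),np.round(w(f,x["xyz"]),4))
E
```

```text
0.0 [0.13736345 0.53181154 0.23022155] [ 1.26042512e-01  9.92024135e-01 -1.17836184e-03 -1.12549995e-04] [0.33979844 0.1407052  0.41099767] 0.08539493959691448 0.0187
top [[0.013, -0.983, 0.181, 0.293], [-1.0, -0.014, -0.009, 0.014], [0.011, -0.181, -0.983, 1.217], [0.0, 0.0, 0.0, 1.0]] 550.4422705889397 322.4959949809349 251.784920185672
plate 0.93 [0.5658 0.2637 0.0482]
lifter 0.91 [ 0.4488 -0.0038 -0.0015]
lifter_grip 0.94 [ 0.4486 -0.0032  0.0514]
lifter_grip 0.22 [0.5638 0.2608 0.0482]
lifter_pad 0.86 [0.5495 0.0033 0.0049]
stand 0.9 [0.5588 0.2674 0.0011]
stand_channel 0.63 [0.5576 0.2623 0.0255]
stage 0.72 [ 0.583  -0.2677 -0.0007]
stage_channel 0.89 [ 0.5302 -0.2738 -0.0014]
note_pad 0.92 [ 0.3397  0.2104 -0.0014]
cryo_tube 0.48 [ 4.524e-01 -2.000e-04  5.240e-02]
cryo_tube 0.45 [ 6.988e-01 -2.360e-02 -1.000e-04]
side [[0.998, -0.019, 0.063, 0.467], [-0.064, -0.495, 0.866, -0.85], [0.015, -0.869, -0.495, 0.549], [0.0, 0.0, 0.0, 1.0]] 506.1482363922825 312.5254331392688 240.03728001040975
plate 0.67 [0.5631 0.2639 0.0454]
lifter 0.77 [ 0.4495 -0.0067  0.0044]
lifter 0.54 [0.5609 0.2627 0.0283]
lifter_grip 0.83 [ 0.45   -0.0102  0.0487]
lifter_pad 0.6 [0.5534 0.0074 0.0084]
stand 0.85 [ 5.613e-01  2.611e-01 -3.000e-04]
stand 0.2 [0.5638 0.2604 0.0449]
stand_channel 0.67 [0.5616 0.2646 0.0287]
stage 0.71 [ 0.5867 -0.2724 -0.0016]
stage 0.15 [ 0.5328 -0.2715  0.0025]
stage_channel 0.98 [ 0.5306 -0.2694  0.0012]
note_pad 0.79 [0.3383 0.2097 0.001 ]
```

View pics/top0.png

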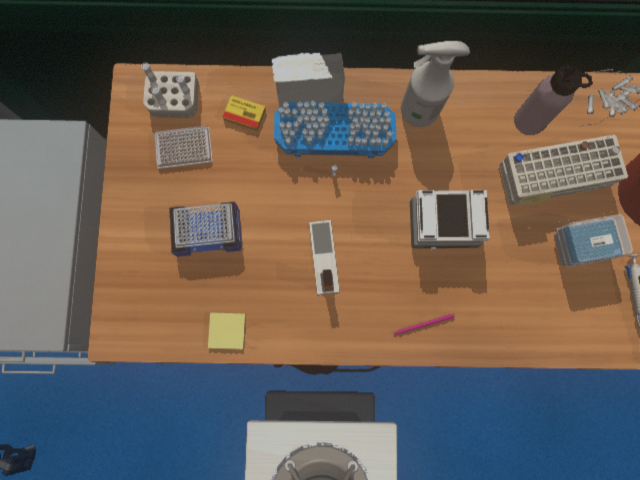

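View pics/side0.png

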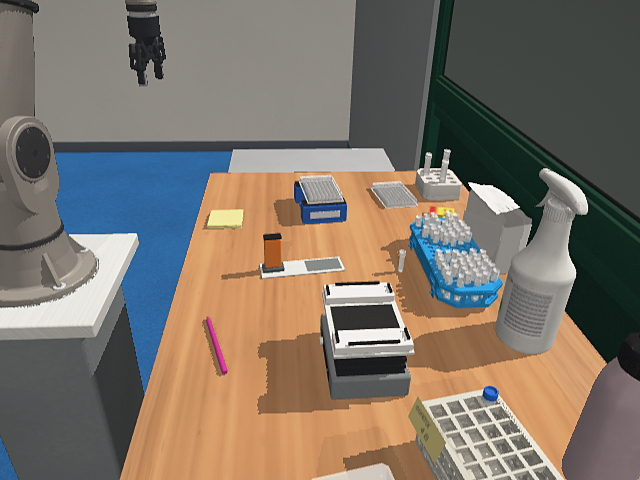

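The top view shows the lifter at about (325,257) with its blade pointing away, the stand with the plate at (205,227), the stage at (450,217), the tube at (335,172), the pad at (227,331) and a pen at (425,324). The side view agrees, and the networks' positions fit both pictures. Next I measure the yaws.

```bash
cat > m.py <<'E'
from h import *
f=vision.grab_frame("top"); im=f["img"]; hsv=cv2.cvtColor(im,cv2.COLOR_RGB2HSV)
def rect(mask,roi,z,name):
    u0,v0,u1,v1=roi; m=np.zeros_like(mask); m[v0:v1,u0:u1]=mask[v0:v1,u0:u1]
    m=m.astype(np.uint8)
    n,l,st,_=cv2.connectedComponentsWithStats(m); k=1+np.argmax(st[1:,4]); m=(l==k).astype(np.uint8)
    c=max(cv2.findContours(m,cv2.RETR_EXTERNAL,cv2.CHAIN_APPROX_NONE)[0],key=cv2.contourArea)[:,0,:]
    P=np.array([ray_z(f,u,v,z)[:2] for u,v in c],np.float32)
    r=cv2.minAreaRect(P*1000); print(name,[np.round(x,1) for x in r]); return m
S,V=hsv[...,1].astype(int),hsv[...,2].astype(int); H=hsv[...,0]
white=(S<60)&(V>60)
m1=rect(white,(300,212,350,300),.004,"lifter")
m2=rect((S<110)&(V>110),(165,198,245,245),.064,"plate")
blk=((V<70)|((H>100)&(H<135)&(S>80)))
m3=rect(blk,(160,195,250,262),.048,"stand(all)")
m4=rect((S<60)&(V>170),(405,180,495,250),.1,"stageW")
big=[]
for (u0,v0,m) in [(295,205,m1),(160,190,m2|m3*0),(405,175,m4)]:
    c=im[v0:v0+95,u0:u0+95].copy(); cc=cv2.resize(c,None,fx=2.8,fy=2.8,interpolation=cv2.INTER_CUBIC)
    d=c.copy(); d[m[v0:v0+95,u0:u0+95]>0]=(255,0,255); dd=cv2.resize(d,None,fx=2.8,fy=2.8,interpolation=cv2.INTER_NEAREST)
    big.append(np.vstack([cc,dd]))
b=np.hstack(big); print(b.shape); cv2.imwrite("pics/c1.png",b[:,:,::-1])
E
python3 m.py
```

```text
lifter [array([ 5.063e+02, -2.000e-01]), array([165.3,  49.3]), np.float64(7.3)]
plate [array([561.3, 259.7]), array([ 89.8, 125.8]), np.float64(6.5)]
stand(all) [array([555.2, 259. ]), array([106.9, 146.9]), np.float64(6.2)]
stageW [array([ 582.4, -250.5]), array([105.7, 106.8]), np.float64(0.9)]
(532, 798, 3)
```

View pics/c1.png

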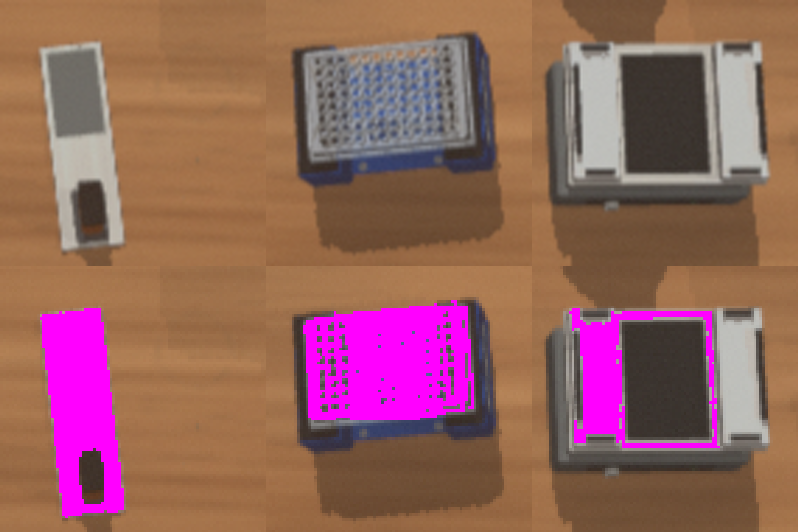

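Emit:
{"api": "play_rows", "payload": {
  "rows": [
    [[0.433, -0.749, 0], [0, 0, 0.00337]],
    [[0.433, -0.749, 0], [0, 0, 0.00337]],
    [[0.433, -0.749, 0], [0, 0, 0.00337]],
    [[0.433, -0.749, 0], [0, 0, 0.00337]],
    [[0.433, -0.749, 0], [0, 0, 0.00337]],
    [[0.433, -0.749, 0], [0, 0, 0.00337]],
    [[0.433, -0.749, 0], [0, 0, 0.00337]],
    [[0.433, -0.749, 0], [0, 0, 0.00337]],
    [[0.433, -0.749, 0], [0, 0, 0.00337]],
    [[0.433, -0.749, 0], [0, 0, 0.00337]],
    [[0.433, -0.749, 0], [0, 0, 0.00337]],
    [[0.433, -0.749, 0], [0, 0, 0.00337]],
    [[0.433, -0.749, 0], [0, 0, 0.00337]],
    [[0.433, -0.749, 0], [0, 0, 0.00337]],
    [[0.433, -0.749, 0], [0, 0, 0.00337]],
    [[0.433, -0.749, 0], [0, 0, 0.00337]],
    [[0.433, -0.749, 0], [0, 0, 0.00337]],
    [[0.433, -0.749, 0], [0, 0, 0.00337]],
    [[0, 0, 0], [0, 0, 0]],
    [[0, 0, 0], [0, 0, 0]]
  ],
  "hand": 0,
  "grip_force": 100
}}

```text
clock: 2.92
tcp_pos: [0.4498, -0.009, 0.2315]
eef_rot: [-0.061, 0.998, -0.0, 0.0]
ft_force: [-0.5, 0.6, 0.0]
opening: 0.0852
gripper_force: 0.0
```

```bash
python3 - <<'E'
from h import *
from scipy.spatial.transform import Rotation as R
s=monitor.get_state(); print(s["clock"],s["tcp_pos"],R.from_quat(s["eef_rot"]).as_matrix().round(4).tolist(),s["ft_force"])
for n in ["wrist","side"]:
    f=vision.grab_frame(n); save(f,n+"1"); 
    for l in ["lifter","lifter_grip","lifter_pad","plate","stand","stand_channel","stage","stage_nest","stage_channel","cryo_tube"]:
        r=models.tip_of(f,l)
        for x in r[:1]: print(n,l,round(x["score"],2),np.round(w(f,x["xyz"]),4))
E
```

```text
2.9167 [ 0.44981361 -0.00901923  0.23145945] [[-0.9925, -0.1224, 0.0004], [-0.1224, 0.9925, -0.0009], [-0.0003, -0.0009, -1.0]] [-0.51443155  0.60615482  0.00819944]
wrist lifter_grip 0.87 [ 0.4477 -0.0061  0.0479]
wrist lifter_pad 0.76 [0.5495 0.0058 0.0052]
wrist plate 0.68 [0.5624 0.2668 0.0532]
wrist stand 0.97 [0.5577 0.2665 0.002 ]
wrist stand_channel 0.7 [ 0.4475 -0.003   0.0458]
wrist stage 0.73 [ 0.5895 -0.2678  0.001 ]
wrist stage_channel 0.71 [ 0.5314 -0.2679 -0.0009]
wrist cryo_tube 0.82 [ 0.6994 -0.0168 -0.0046]
side lifter 0.72 [ 0.4487 -0.0068  0.0048]
side lifter_grip 0.87 [ 0.4495 -0.0086  0.0505]
side lifter_pad 0.73 [0.5525 0.0023 0.009 ]
side plate 0.79 [0.5604 0.2647 0.0448]
side stand 0.63 [0.5614 0.2617 0.002 ]
side stand_channel 0.58 [0.5581 0.2657 0.0324]
side stage 0.61 [ 0.5908 -0.2693  0.0017]
side stage_channel 0.96 [ 0.5302 -0.2703  0.0054]
side cryo_tube 0.65 [ 0.6997 -0.0231  0.0034]
```

View pics/wrist1.png

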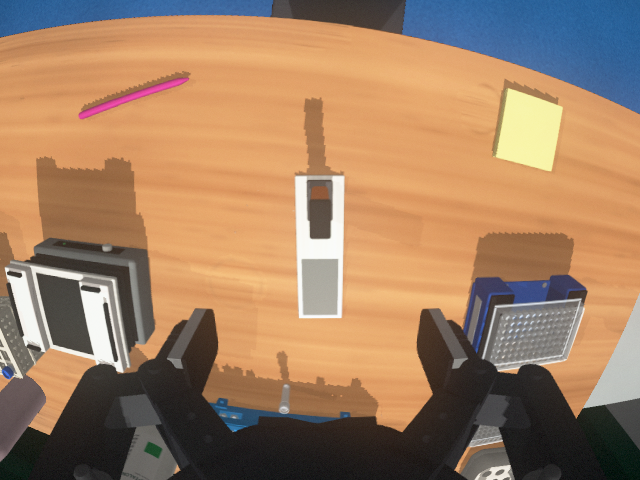

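The lifter stands straight in the wrist picture, with its handle at (320,210), so the tool's yaw matches it. I go down over the handle.

Emit:
{"api": "play_rows", "payload": {
  "rows": [
    [[-0.02, 0.05, -0.5], [0, 0, 0.0]],
    [[0, 0, -0.5], [0, 0, 0.0008]],
    [[0, 0, -0.5], [0, 0, 0]],
    [[0, 0, -0.5], [0, 0, 0]],
    [[0, 0, -0.5], [0, 0, 0]],
    [[0, 0, -0.5], [0, 0, 0]],
    [[0, 0, -0.5], [0, 0, 0]],
    [[0, 0, -0.5], [0, 0, 0]],
    [[0, 0, -0.4], [0, 0, 0]],
    [[0, 0, -0.3], [0, 0, 0]],
    [[0, 0, -0.2], [0, 0, 0]],
    [[0, 0, -0.1], [0, 0, 0]],
    [[0, 0, 0], [0, 0, 0]],
    [[0, 0, 0], [0, 0, 0]]
  ]
}}

```text
clock: 5.18
tcp_pos: [0.449, -0.0048, 0.0317]
eef_rot: [-0.067, 0.998, -0.0, 0.0]
ft_force: [0.1, -0.4, 0.6]
opening: 0.0853
gripper_force: 0.0
```

Emit:
{"api": "play_rows", "payload": {
  "rows": [
    [[0, 0, 0], [0, 0, 0]],
    [[0, 0, 0], [0, 0, 0]],
    [[0, 0, 0], [0, 0, 0]],
    [[0, 0, 0], [0, 0, 0]],
    [[0, 0, 0], [0, 0, 0]],
    [[0, 0, 0], [0, 0, 0]],
    [[0, 0, 0], [0, 0, 0]],
    [[0, 0, 0], [0, 0, 0]],
    [[0, 0, 0], [0, 0, 0]],
    [[0, 0, 0], [0, 0, 0]],
    [[0, 0, 0], [0, 0, 0]],
    [[0, 0, 0], [0, 0, 0]]
  ],
  "hand": 255,
  "grip_force": 100
}}

```text
clock: 6.18
tcp_pos: [0.4488, -0.0049, 0.0316]
eef_rot: [-0.067, 0.998, -0.0, 0.0]
ft_force: [0.3, -0.5, 5.8]
opening: 0.0151
gripper_force: 97.7
```

Emit:
{"api": "play_rows", "payload": {
  "rows": [
    [[0, 0, 0.1], [0, 0, 0]],
    [[0, 0, 0.2], [0, 0, 0]],
    [[0, 0, 0.3], [0, 0, 0]],
    [[0, 0, 0.4], [0, 0, 0]],
    [[-0.1, 0.2135, 0.4], [0, 0, 0]],
    [[-0.15, 0.4, 0.1], [0, 0, -0.0006]],
    [[-0.2, 0.55, 0], [0, 0, -0.0008]],
    [[-0.2, 0.55, 0], [0, 0, -0.0008]],
    [[-0.2, 0.55, 0], [0, 0, -0.0008]],
    [[-0.2, 0.55, 0], [0, 0, -0.0008]],
    [[-0.2, 0.55, 0], [0, 0, 0]],
    [[-0.2, 0.55, 0], [0, 0, 0]],
    [[-0.2, 0.55, 0], [0, 0, 0]],
    [[-0.2, 0.55, 0], [0, 0, 0]],
    [[-0.2, 0.55, 0], [0, 0, 0]],
    [[-0.2, 0.45, 0], [0, 0, 0]],
    [[-0.15, 0.2, 0], [0, 0, 0]],
    [[-0.05, 0.1, 0], [0, 0, 0]],
    [[0, 0, 0], [0, 0, 0]],
    [[0, 0, 0], [0, 0, 0]]
  ]
}}

```text
clock: 7.85
tcp_pos: [0.3506, 0.2471, 0.0913]
eef_rot: [-0.055, 0.999, -0.0, -0.0]
ft_force: [0.2, -0.6, -1.1]
opening: 0.0151
gripper_force: 97.2
```

```bash
cat > look.py <<'E'
import sys
from h import *
from scipy.spatial.transform import Rotation as R
s=monitor.get_state(); m=R.from_quat(s["eef_rot"]).as_matrix(); print(s["clock"],s["tcp_pos"].round(4) if hasattr(s["tcp_pos"],"round") else s["tcp_pos"],"yaw",np.degrees(np.arctan2(-m[0,1],m[1,1])),"tilt",m[:2,2].round(4),s["ft_force"],s["opening"])
tag=sys.argv[1]
for n in sys.argv[2].split(","):
    f=vision.grab_frame(n); save(f,n+tag)
    for l in sys.argv[3].split(","):
        for x in models.tip_of(f,l)[:1]: print(n,l,round(x["score"],2),np.round(w(f,x["xyz"]),4))
E
python3 look.py 2 wrist,top,side lifter,lifter_grip,lifter_pad,plate,stand,stand_channel
python3 - <<'E'
import cv2,numpy as np
a=cv2.imread("pics/wrist2.png"); b=cv2.imread("pics/top2.png")[180:340,140:340]; c=cv2.imread("pics/side2.png")[140:300,190:390]
b=cv2.resize(b,(400,320),interpolation=cv2.INTER_CUBIC); c=cv2.resize(c,(400,320),interpolation=cv2.INTER_CUBIC)
a=cv2.resize(a[:,:],(373,280)); o=np.zeros((600,800,3),np.uint8); o[:320]=np.hstack([b,c]); o[320:,:373]=a; cv2.imwrite("pics/c2.png",o)
E
```

```text
7.85 [0.3506 0.2471 0.0913] yaw 6.256938367490654 tilt [-0.0001 -0.0007] [ 0.24575151 -0.550406   -1.09365072] 0.015066316900441306
wrist lifter 0.58 [0.355  0.2477 0.0587]
wrist lifter_grip 0.82 [0.35   0.2493 0.1094]
wrist lifter_pad 0.83 [0.4495 0.2578 0.0636]
wrist stand 0.5 [0.3428 0.2139 0.0029]
top lifter 0.65 [0.3533 0.2522 0.0553]
top lifter_grip 0.85 [0.3519 0.2519 0.1103]
top lifter_pad 0.97 [0.4548 0.2578 0.0668]
top plate 0.76 [0.5652 0.2634 0.0496]
top stand 0.96 [ 0.558   0.2674 -0.0025]
top stand_channel 0.71 [0.5585 0.2589 0.0243]
side lifter 0.89 [0.3554 0.2454 0.0625]
side lifter_grip 0.97 [0.3521 0.2422 0.1119]
side lifter_pad 0.71 [0.4541 0.2558 0.0671]
side plate 0.71 [ 0.5319 -0.271   0.002 ]
side stand 0.72 [5.634e-01 2.605e-01 2.000e-04]
side stand_channel 0.65 [0.5597 0.2651 0.0287]
```

View pics/c2.png

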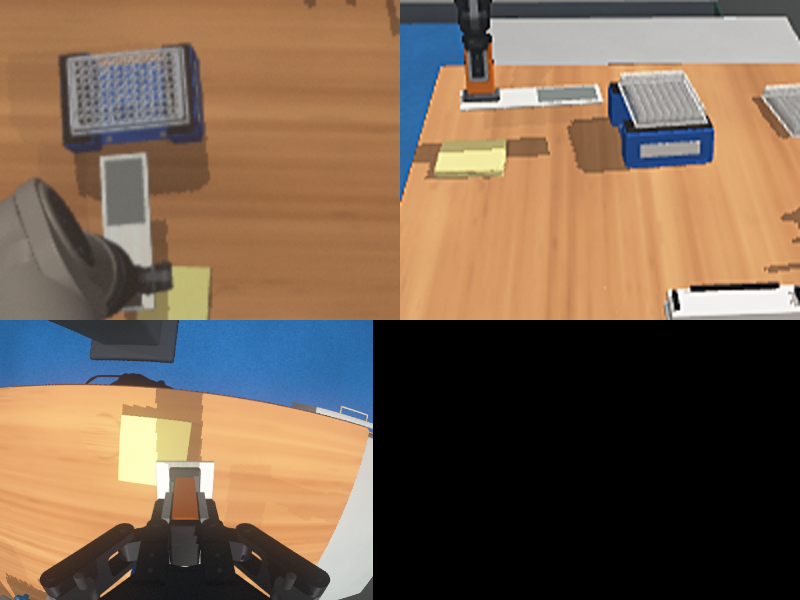

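The lifter is level in the grip, and the top crop shows its blade in front of the stand, pointing at the channel. The pad top and the plate top are both about 64 mm high now, so I compare them directly.

```bash
cat > m2.py <<'E'
from h import *
f=vision.grab_frame("top"); im=f["img"]; hsv=cv2.cvtColor(im,cv2.COLOR_RGB2HSV)
S,V=hsv[...,1].astype(int),hsv[...,2].astype(int); H=hsv[...,0]
def rect(mask,roi,z,name,k=3):
    u0,v0,u1,v1=roi; m=np.zeros(mask.shape,np.uint8); m[v0:v1,u0:u1]=mask[v0:v1,u0:u1]
    m=cv2.morphologyEx(m,cv2.MORPH_CLOSE,np.ones((k,k)))
    n,l,st,_=cv2.connectedComponentsWithStats(m); m=(l==1+np.argmax(st[1:,4])).astype(np.uint8)
    c=cv2.findContours(m,cv2.RETR_EXTERNAL,cv2.CHAIN_APPROX_NONE)[0][0][:,0,:]
    P=np.array([ray_z(f,u,v,z)[:2] for u,v in c],np.float32)
    r=cv2.minAreaRect(P*1000); print(name,[np.round(x,1) for x in r]); return m
a=rect((S<70)&(V>70),(185,254,216,312),.064,"blade front")
p=rect((S<70)&(V>60)&(V<150),(185,254,216,295),.064,"pad")
b=rect((S<110)&(V>110),(165,198,245,245),.064,"plate",5)
o=im.copy(); o[a>0]=(255,0,255); o[p>0]=(0,255,0); o[b>0]=(0,255,255)
cv2.imwrite("pics/c3.png",cv2.resize(np.hstack([im[195:325,160:255],o[195:325,160:255]])[:,:,::-1],None,fx=4,fy=4,interpolation=cv2.INTER_NEAREST))
E
python3 m2.py
```

```text
blade front [array([433.7, 259.7]), array([116.8,  62.6]), np.float64(2.7)]
pad [array([453.7, 257.6]), array([75.6, 51.1]), np.float64(5.3)]
plate [array([561.2, 264.1]), array([ 90.4, 134.7]), np.float64(6.3)]
```

View pics/c3.png

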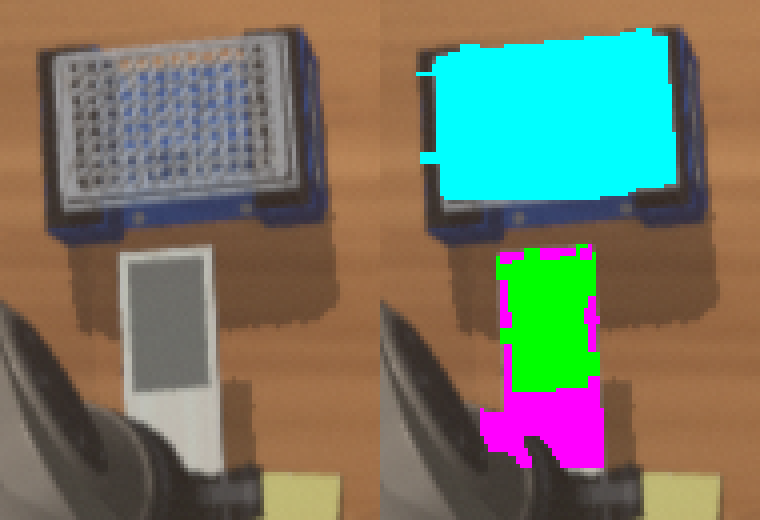

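The crop (4x, from u=160, v=195) shows the plate's corners near (55,57), (288,42), (297,190) and (65,210). The pad's corners are near (128,263), (205,257), (210,386) and (134,392). I turn these into positions.

```bash
python3 - <<'E'
from h import *
f=vision.grab_frame("top")
def q(C,z,n):
    P=np.array([ray_z(f,160+u/4-.4,195+v/4-.4,z)[:2] for u,v in C]); 
    c=P.mean(0); fwd=(P[0]+P[1]-P[2]-P[3])/2; lat=(P[0]+P[3]-P[1]-P[2])/2
    print(n,c.round(4),"len",np.linalg.norm(fwd),np.degrees(np.arctan2(fwd[1],fwd[0])),"wid",np.linalg.norm(lat),np.degrees(np.arctan2(-lat[0],lat[1]))); return c
a=q([(55,57),(288,42),(297,190),(65,210)],.064,"plate")
b=q([(128,263),(205,257),(210,386),(134,392)],.0635,"pad")
print(a-b)
for P in [(.45,.2573,.0635)]: print(proj(f,P))
E
```

```text
plate [0.5587 0.2586] len 0.08309685925053206 6.457613835035579 wid 0.12428212073212987 5.299018985066973
pad [0.4508 0.2568] len 0.06880893652399486 5.389314085845506 wid 0.040231395076288055 5.355979769991972
[0.10794669 0.00171245]
(np.float64(201.6779475770291), np.float64(275.9902190543779))
```

Emit:
{"api": "play_rows", "payload": {
  "rows": [
    [[0, -0.1, -0.1], [0, 0, 0]],
    [[0, -0.1, -0.2], [0, 0, 0]],
    [[0, -0.03, -0.2], [0, 0, 0]],
    [[0, 0, -0.2], [0, 0, 0]],
    [[0, 0, -0.12], [0, 0, 0]],
    [[0, 0, -0.05], [0, 0, 0]],
    [[0, 0, 0], [0, 0, 0]],
    [[0, 0, 0], [0, 0, 0]]
  ]
}}

```text
clock: 9.67
tcp_pos: [0.3506, 0.2387, 0.0564]
eef_rot: [-0.055, 0.998, -0.0, 0.0]
ft_force: [0.2, -0.2, -1.7]
opening: 0.015
gripper_force: 97.2
```

Emit:
{"api": "play_rows", "payload": {
  "rows": [
    [[0.1, 0.011, 0], [0, 0, 0]],
    [[0.2, 0.022, 0], [0, 0, 0]],
    [[0.25, 0.0275, 0], [0, 0, 0]],
    [[0.25, 0.0275, 0], [0, 0, 0]],
    [[0.25, 0.0275, 0], [0, 0, 0]],
    [[0.25, 0.0275, 0], [0, 0, 0]],
    [[0.25, 0.0275, 0], [0, 0, 0]],
    [[0.25, 0.0275, 0], [0, 0, 0]],
    [[0.25, 0.0275, 0], [0, 0, 0]],
    [[0.25, 0.0275, 0], [0, 0, 0]],
    [[0.2, 0.022, 0], [0, 0, 0]],
    [[0.15, 0.017, 0], [0, 0, 0]],
    [[0.1, 0.011, 0], [0, 0, 0]],
    [[0, 0, 0], [0, 0, 0]],
    [[0, 0, 0], [0, 0, 0]]
  ]
}}

```text
clock: 10.92
tcp_pos: [0.4602, 0.2507, 0.0564]
eef_rot: [-0.055, 0.998, -0.0, -0.0]
ft_force: [-0.4, -0.2, -1.9]
opening: 0.0148
gripper_force: 97.2
```

```bash
python3 look.py 3 top,side lifter,lifter_pad,lifter_grip,plate,stand
python3 - <<'E'
import cv2,numpy as np
b=cv2.imread("pics/top3.png")[190:290,150:250]; c=cv2.imread("pics/side3.png")[165:240,255:355]
b=cv2.resize(b,(400,400),interpolation=cv2.INTER_CUBIC); c=cv2.resize(c,(400,300),interpolation=cv2.INTER_CUBIC)
o=np.zeros((400,800,3),np.uint8); o[:,:400]=b; o[:300,400:]=c; cv2.imwrite("pics/c4.png",o)
E
```

```text
10.9167 [0.4602 0.2507 0.0564] yaw 6.278477509542463 tilt [-0.0007 -0.0002] [-0.38555215 -0.21229738 -1.89613845] 0.014843913327995836
top lifter 0.64 [0.4613 0.2548 0.0242]
top lifter_pad 0.65 [0.562  0.2573 0.0292]
top lifter_grip 0.67 [0.4611 0.2565 0.0748]
top plate 0.95 [0.563  0.2626 0.0485]
top stand 0.76 [0.5589 0.2643 0.0014]
side lifter 0.68 [0.4588 0.2506 0.0302]
side lifter_grip 0.93 [0.4606 0.249  0.0744]
side plate 0.73 [0.5637 0.2615 0.0444]
side stand 0.9 [5.628e-01 2.576e-01 5.000e-04]
```

View pics/c4.png

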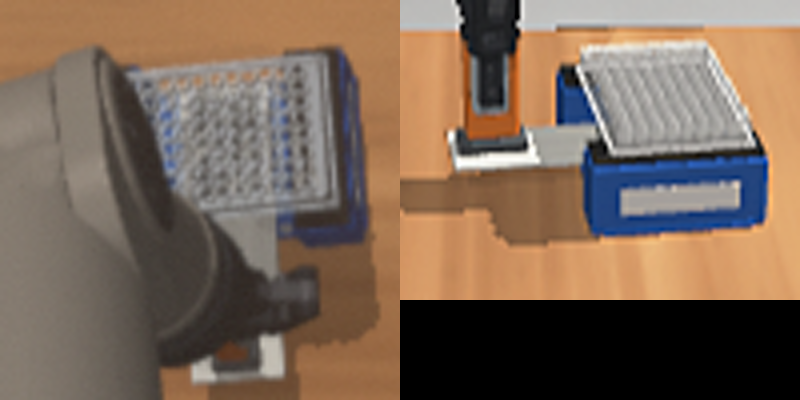

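Emit:
{"api": "play_rows", "payload": {
  "rows": [
    [[0.03, 0.025, 0.05], [0, 0, 0]],
    [[0.03, 0.025, 0.1], [0, 0, 0]],
    [[0, 0, 0.1], [0, 0, 0]],
    [[0, 0, 0.08], [0, 0, 0]],
    [[0, 0, 0.05], [0, 0, 0]],
    [[0, 0, 0.03], [0, 0, 0]],
    [[0, 0, 0.02], [0, 0, 0]],
    [[0, 0, 0.02], [0, 0, 0]],
    [[0, 0, 0.02], [0, 0, 0]],
    [[0, 0, 0.02], [0, 0, 0]],
    [[0, 0, 0.02], [0, 0, 0]],
    [[0, 0, 0.02], [0, 0, 0]],
    [[0, 0, 0.03], [0, 0, 0]],
    [[0, 0, 0.04], [0, 0, 0]],
    [[0, 0, 0.05], [0, 0, 0]],
    [[0, 0, 0.05], [0, 0, 0]],
    [[0, 0, 0.05], [0, 0, 0]],
    [[0, 0, 0.03], [0, 0, 0]],
    [[0, 0, 0], [0, 0, 0]],
    [[0, 0, 0], [0, 0, 0]]
  ]
}}

```text
clock: 13.18
tcp_pos: [0.4629, 0.2528, 0.0878]
eef_rot: [-0.055, 0.998, 0.0, 0.0]
ft_force: [-0.1, 0.1, -2.1]
opening: 0.015
gripper_force: 97.2
```

```bash
python3 look.py 4 top,side,wrist lifter,lifter_pad,lifter_grip,plate,stage,stage_channel
```

```text
13.1833 [0.4629 0.2528 0.0878] yaw 6.279648867788568 tilt [0.0001 0.0002] [-0.13730213  0.08457535 -2.10204923] 0.015018990027036709
top lifter 0.61 [0.4651 0.2541 0.0541]
top lifter_pad 0.92 [0.5632 0.2619 0.06  ]
top lifter_grip 0.62 [0.4677 0.2559 0.1067]
top plate 0.74 [0.5657 0.2643 0.0618]
top stage 0.96 [ 0.584  -0.266   0.0014]
top stage_channel 0.92 [ 0.5279 -0.2704  0.0023]
side lifter 0.97 [0.4643 0.2514 0.0614]
side lifter_grip 0.63 [0.4616 0.2477 0.1083]
side plate 0.93 [0.5644 0.2643 0.0562]
side stage 0.75 [ 0.5875 -0.274  -0.0006]
side stage_channel 0.79 [ 5.297e-01 -2.704e-01  5.000e-04]
wrist lifter 0.96 [0.464  0.2501 0.0576]
wrist lifter_grip 0.57 [0.4623 0.2516 0.1051]
wrist stage 0.61 [ 0.6993 -0.0163 -0.0046]
```

Emit:
{"api": "play_rows", "payload": {
  "rows": [
    [[0, 0, 0.05], [0, 0, 0]],
    [[0, 0, 0.1], [0, 0, 0]],
    [[0, 0, 0.15], [0, 0, 0]],
    [[0, 0, 0.2], [0, 0, 0]],
    [[0, 0, 0.2], [0, 0, 0]],
    [[0, 0, 0.2], [0, 0, 0]],
    [[0, 0, 0.2], [0, 0, 0]],
    [[0, 0, 0.2], [0, 0, 0]],
    [[0, 0, 0.2], [0, 0, 0]],
    [[0, 0, 0.2], [0, 0, 0]],
    [[0, 0, 0.15], [0, 0, 0]],
    [[0, 0, 0.075], [0, 0, 0]],
    [[0, 0, 0], [0, 0, 0]],
    [[0, 0, 0], [0, 0, 0]]
  ]
}}

```text
clock: 15.4
tcp_pos: [0.4628, 0.2527, 0.1646]
eef_rot: [-0.055, 0.998, -0.0, -0.0]
ft_force: [-0.5, 0.1, -1.8]
opening: 0.0152
gripper_force: 97.2
```

Emit:
{"api": "play_rows", "payload": {
  "rows": [
    [[0, -0.04, 0], [0, 0, 0]],
    [[0, -0.08, 0], [0, 0, 0]],
    [[0, -0.12, 0], [0, 0, 0]],
    [[0.01, -0.16, 0], [0, 0, 0]],
    [[0.01, -0.2, 0], [0, 0, 0]],
    [[0.01, -0.24, 0], [0, 0, -0.00025]],
    [[0.02, -0.28, 0], [0, 0, -0.0005]],
    [[0.02, -0.32, 0], [0, 0, -0.00075]],
    [[0.02, -0.36, 0], [0, 0, -0.00075]],
    [[0.02, -0.4, 0], [0, 0, -0.00075]],
    [[0.02, -0.44, 0], [0, 0, -0.00075]],
    [[0.02, -0.48, 0], [0, 0, -0.00075]],
    [[0.02, -0.52, 0], [0, 0, -0.00075]],
    [[0.02, -0.52, 0], [0, 0, -0.00075]],
    [[0.02, -0.52, 0], [0, 0, -0.00075]],
    [[0.02, -0.52, 0], [0, 0, -0.00075]],
    [[0.02, -0.52, 0], [0, 0, -0.00075]],
    [[0.02, -0.52, 0], [0, 0, -0.00075]],
    [[0.02, -0.52, 0], [0, 0, -0.00075]],
    [[0.02, -0.52, 0], [0, 0, -0.00075]]
  ]
}}

```text
clock: 17.07
tcp_pos: [0.4747, -0.041, 0.1649]
eef_rot: [-0.021, 1.0, -0.0, 0.0]
ft_force: [-0.7, -0.7, -3.0]
opening: 0.015
gripper_force: 97.2
```

Emit:
{"api": "play_rows", "payload": {
  "rows": [
    [[0.02, -0.52, 0], [0, 0, -0.00075]],
    [[0.02, -0.52, 0], [0, 0, -0.00075]],
    [[0.02, -0.52, 0], [0, 0, -0.00075]],
    [[0.02, -0.52, 0], [0, 0, -0.00075]],
    [[0.02, -0.52, 0], [0, 0, -0.00075]],
    [[0.02, -0.48, 0], [0, 0, -0.0005]],
    [[0.02, -0.44, 0], [0, 0, -0.00025]],
    [[0.02, -0.4, 0], [0, 0, 0]],
    [[0.02, -0.36, 0], [0, 0, 0]],
    [[0.02, -0.32, 0], [0, 0, 0]],
    [[0.02, -0.28, 0], [0, 0, 0]],
    [[0.02, -0.24, 0], [0, 0, 0]],
    [[0.01, -0.2, 0], [0, 0, 0]],
    [[0.01, -0.16, 0], [0, 0, 0]],
    [[0, -0.12, 0], [0, 0, 0]],
    [[0, -0.08, 0], [0, 0, 0]],
    [[0, -0.04, 0], [0, 0, 0]],
    [[0, 0, 0], [0, 0, 0]],
    [[0, 0, 0], [0, 0, 0]],
    [[0, 0, 0], [0, 0, 0]]
  ]
}}

```text
clock: 18.73
tcp_pos: [0.4859, -0.2666, 0.1646]
eef_rot: [-0.008, 1.0, 0.0, -0.0]
ft_force: [-0.4, -0.1, -2.3]
opening: 0.0147
gripper_force: 97.2
```

```bash
python3 look.py 5 top,side,wrist lifter,lifter_pad,lifter_grip,plate,stage,stage_channel
python3 - <<'E'
import cv2,numpy as np
b=cv2.imread("pics/top5.png")[160:260,400:500]; c=cv2.imread("pics/side5.png")[230:400,270:440]
b=cv2.resize(b,(400,400),interpolation=cv2.INTER_CUBIC); c=cv2.resize(c,(400,400),interpolation=cv2.INTER_CUBIC)
cv2.imwrite("pics/c5.png",np.hstack([b,c]))
E
```

```text
18.7333 [ 0.4859 -0.2666  0.1646] yaw 0.9354525844110736 tilt [-0.      0.0006] [-0.42873409 -0.12213396 -2.27148367] 0.014710836155800617
top lifter_pad 0.72 [ 0.5851 -0.2699  0.1377]
top plate 0.65 [ 0.59   -0.2648  0.1374]
top stage 0.91 [ 0.5853 -0.2697 -0.0013]
top stage_channel 0.6 [ 0.5262 -0.2736 -0.0017]
side lifter 0.61 [ 0.4901 -0.2686  0.1374]
side lifter_grip 0.77 [ 0.4874 -0.2706  0.1837]
side plate 0.77 [ 0.5864 -0.2673  0.134 ]
side stage 0.73 [ 5.878e-01 -2.711e-01  3.000e-04]
side stage_channel 0.89 [ 0.5302 -0.2717  0.0035]
wrist lifter 0.95 [ 0.4875 -0.2703  0.1346]
wrist lifter_pad 0.4 [ 0.4869 -0.2676  0.1799]
wrist lifter_grip 0.73 [ 0.4857 -0.2696  0.1792]
```

View pics/c5.png

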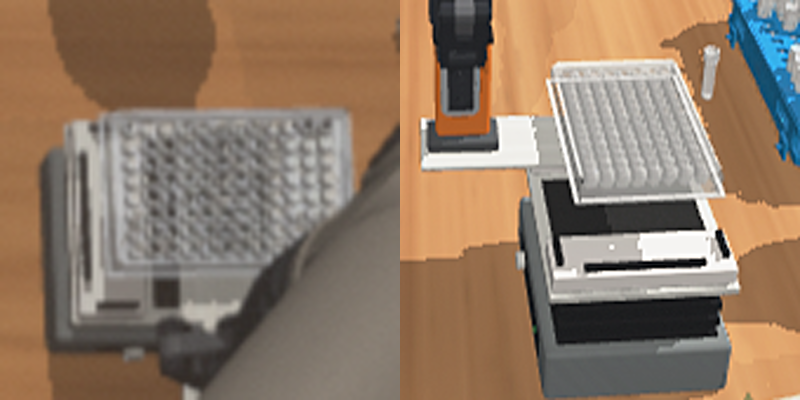

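The plate is level on the blade above the stage, which stands low to mid height. I fit box wireframes of the stage (clear pictures from the start) and the plate (now) to image edges, then check the overlay.

```bash
cat > fit.py <<'E'
from h import *
from scipy.optimize import differential_evolution, minimize
fr={n:vision.grab_frame(n) for n in ["top","side"]}
def load(p): return cv2.imread("pics/"+p+".png")
roi={"top":(400,160,105,105),"side":(300,225,130,190)}; K=4
def dt(img,n):
    u,v,a,b=roi[n]; c=cv2.resize(img[v:v+b,u:u+a],None,fx=K,fy=K,interpolation=cv2.INTER_CUBIC)
    e=cv2.Canny(cv2.GaussianBlur(c,(0,0),2.0),25,60); return np.minimum(cv2.distanceTransform(255-e,cv2.DIST_L2,5),14),c
def rc(x,y,z): return [np.array(s) for s in [((-x,-y,z),(x,-y,z)),((x,-y,z),(x,y,z)),((x,y,z),(-x,y,z)),((-x,y,z),(-x,-y,z))]]
def rect(x0,x1,y0,y1,z): return [np.array(s)+0. for s in [((x0,y0,z),(x1,y0,z)),((x1,y0,z),(x1,y1,z)),((x1,y1,z),(x0,y1,z)),((x0,y1,z),(x0,y0,z))]]
def pts(segs,x,y,t,z=0):
    T=np.linspace(0,1,40)[:,None]; P=np.vstack([s[0]+(s[1]-s[0])*T for s in segs]); c,s=np.cos(t),np.sin(t)
    return np.c_[x+c*P[:,0]-s*P[:,1],y+s*P[:,0]+c*P[:,1],P[:,2]+z]
def px(f,P):
    M=np.array(f["world_from_camera"]); C=(P-M[:3,3])@M[:3,:3]; return np.c_[f["fx"]*C[:,0]/C[:,2]+f["cx"],f["fy"]*C[:,1]/C[:,2]+f["cy"]]
def cost(D,n,P):
    u,v,a,b=roi[n]; q=(px(fr[n],P)-[u,v]+.5)*K-.5
    return cv2.remap(D.astype(np.float32),q[None,:,0].astype(np.float32),q[None,:,1].astype(np.float32),cv2.INTER_LINEAR,borderValue=14)[0]
def stage(h,n):
    L=rect(-.053,.053,.038,.073,h+.012)+rect(-.053,.053,-.073,-.038,h+.012)
    B=rect(-.055,.055,-.075,.075,h); base=rect(-.056,.056,-.076,.076,.04)
    if n=="top": return L+[B[3],B[1]]+[base[2],base[3]]
    return L+[B[0]]+[base[0]]
def plate(n):
    a,b=rect(-.043,.043,-.064,.064,.016),rect(-.043,.043,-.064,.064,0)
    return a+[b[3]] if n=="top" else a+[b[0]]
Ds={n:dt(load(n+"0"),n) for n in fr}; Dp={n:dt(load(n+"5"),n) for n in fr}
def run(fun,bd,tag):
    r=differential_evolution(fun,bd,seed=1,maxiter=150,popsize=20,tol=1e-7); print(tag,np.round(r.x,4),round(r.fun,2)); return r.x
sb=[(.575,.597),(-.282,-.258),(-.04,.07),(.052,.098)]
S=lambda ns:run(lambda p:sum(cost(Ds[n][0],n,pts(stage(p[3],n),*p[:3])).mean() for n in ns),sb,"stage "+str(ns))
s2=S(["top","side"])
h=s2[3]
st={n:run(lambda p:cost(Ds[n][0],n,pts(stage(h,n),*p)).mean(),sb[:3],"stage h fixed "+n) for n in fr}
z=monitor.get_state()["tcp_pos"][2]-.0316+.004
pb=[(.575,.6),(-.28,-.252),(-.06,.08)]
p2=run(lambda p:sum(cost(Dp[n][0],n,pts(plate(n),*p,z)).mean() for n in fr),pb,"plate both")
pp={n:run(lambda p:cost(Dp[n][0],n,pts(plate(n),*p,z)).mean(),pb,"plate "+n) for n in fr}
out=[]
for n in fr:
    row=[]
    for D,P in [(Ds,pts(stage(h,n),*s2[:3])),(Dp,pts(plate(n),*p2,z))]:
        c=D[n][1].copy(); u,v,a,b=roi[n]; q=(px(fr[n],P)-[u,v]+.5)*K-.5
        for x,y in q: cv2.circle(c,(int(round(x)),int(round(y))),0,(0,0,255),-1)
        row.append(cv2.resize(c,(400,400)) if n=="top" else cv2.resize(c[200:,:],(400,200*0+430))[:200*2] if 0 else cv2.resize(c[:,:],(260,380)))
    out.append(row)
top=np.hstack([cv2.resize(r,(300,300)) for r in out[0]]); 
o=np.zeros((600,800,3),np.uint8); o[:300,:600]=top; x=np.hstack([cv2.resize(r,(205,300)) for r in out[1]]); o[300:,:410]=x
cv2.imwrite("pics/c6.png",o)
E
python3 fit.py
```

```text
stage ['top', 'side'] [ 0.5864 -0.2662  0.0123  0.0805] 6.54
stage h fixed top [ 0.586  -0.2664  0.0211] 3.9
stage h fixed side [ 0.5876 -0.266   0.0259] 2.34
plate both [ 0.5847 -0.2659  0.0324] 9.09
plate top [ 0.5829 -0.2522  0.0338] 5.08
plate side [ 0.5865 -0.2665 -0.0097] 2.99
```

```bash
python3 - <<'E'
s=open("fit.py").read()
i=s.index("out=[]"); s=s[:i]
s=s.replace('    return a+[b[3]] if n=="top" else a+[b[0]]','''    if n=="top":
        g=lambda p,q:np.array([p,q]); zt=.016
        return [a[1],a[2],g((0,-.064,zt),(.043,-.064,zt)),g((-.043,.064,zt),(-.043,.01,zt)),g((-.043,.064,0),(-.043,.01,0))]
    return a+[b[0]]''')
s=s.replace("pb=[(.575,.6),(-.28,-.252),(-.06,.08)]","pb=[(.578,.598),(-.276,-.257),(-.03,.06)]")
s+='''
V={"top":(108,72),"side":(125,90)}; W={"top":(402,180,100,75),"side":(312,0,0,0)}
rows=[]
for n,crs in [("top",[(410,180,90,66),(410,180,90,66)]),("side",[(315,275,105,77),(315,245,105,77)])]:
    row=[]
    for (u,v,a,b),src,P in [(crs[0],n+"0",pts(stage(h,n),*s2[:3])),(crs[1],n+"5",pts(plate(n),*p2,z))]:
        c=cv2.resize(load(src)[v:v+b,u:u+a],(400,300),interpolation=cv2.INTER_CUBIC); k=400/a; kk=300/b
        q=(px(fr[n],P)-[u,v]+.5)*[k,kk]-.5
        for x,y in q[::2]: cv2.circle(c,(int(round(x)),int(round(y))),0,(0,0,255),-1)
        row.append(c)
    rows.append(np.hstack(row))
cv2.imwrite("pics/c7.png",np.vstack(rows))
'''
open("fit2.py","w").write(s)
E
python3 fit2.py
```

```text
stage ['top', 'side'] [ 0.5864 -0.2662  0.0123  0.0805] 6.54
stage h fixed top [ 0.586  -0.2664  0.0211] 3.9
stage h fixed side [ 0.5876 -0.266   0.0259] 2.34
plate both [ 0.5848 -0.2659  0.0298] 7.61
plate top [ 0.5846 -0.262  -0.0079] 3.3
plate side [ 0.5848 -0.2662  0.0315] 2.9
```

View pics/c7.png

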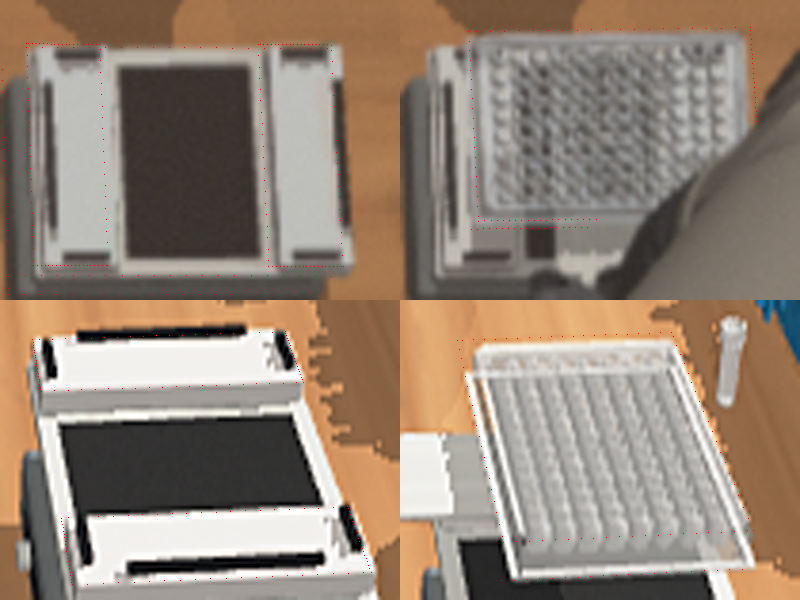

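The overlay shows that the automatic plate fit is off: its dotted box in the lower right sits about 20 px from the plate. So I read features by eye. The lip bars are clear in both stage views, and the plate's base corners in the side view lie near (467,377), (517,577) and (752,566). I triangulate these.

```bash
cat > tri.py <<'E'
from h import *
T=vision.grab_frame("top"); S=vision.grab_frame("side")
ct=lambda x,y:(410+x/4.4444-.4,180+y/4.5454-.4)
cs=lambda x,y,v0=275:(315+x/3.81-.4,v0+y/3.896-.4)
def ray(f,uv):
    M=np.array(f["world_from_camera"]); d=M[:3,:3]@np.array([(uv[0]-f["cx"])/f["fx"],(uv[1]-f["cy"])/f["fy"],1]); return M[:3,3],d/np.linalg.norm(d)
def tri(a,b):
    A=np.zeros((3,3));c=np.zeros(3);L=[ray(T,a),ray(S,b)]
    for o,d in L: N=np.eye(3)-np.outer(d,d);A+=N;c+=N@o
    p=np.linalg.solve(A,c); gap=(L[0][0]-L[1][0])@np.cross(L[0][1],L[1][1]); return p,gap
bars={"R":((340,152),(226,264)),"L":((50,157),(161,31)),"FL":((87,257),(48,58)),"BL":((80,53),(284,51)),"FR":((316,253),(85,241)),"BR":((305,52),(350,226))}
Q={}
for k,(a,b) in bars.items():
    if k in("FL","BL"): a={"FL":(87,257),"BL":(80,53)}[k]
    Q[k],g=tri(ct(*a),cs(*b)); print(k,Q[k].round(4),"gap mm",round(g*1000,1))
print("centres", ((Q["L"]+Q["R"])/2).round(4), ((Q["FL"]+Q["FR"]+Q["BL"]+Q["BR"])/4).round(4))
d=Q["L"]-Q["R"]; print("yaw LR",np.arctan2(-d[0],d[1]),np.linalg.norm(d)); d=Q["BL"]+Q["BR"]-Q["FL"]-Q["FR"]; print("yaw FB",np.arctan2(d[1],d[0]))
d=Q["FL"]+Q["BL"]-Q["FR"]-Q["BR"]; print("yaw LR2",np.arctan2(-d[0],d[1]))
for z in (.085,.09,.095,.1):
    C=[ray_z(T,*ct(*p),z) for p in [(46,157),(340,152)]]; D=[ray_z(S,*cs(*p),z) for p in [(226,264),(161,31)]]
    m=[ray_z(T,*ct(*p),z-.016) for p in [(118,67),(250,64),(261,256),(126,259)]]
    print(z,"top bars mid",((C[0]+C[1])/2).round(4)[:2],"side bars mid",((D[0]+D[1])/2).round(4)[:2],"top mat mid",np.mean(m,0).round(4)[:2])
z=.137
P={k:ray_z(S,*cs(*p,245),z) for k,p in {"FL":(67,77),"FR":(117,277),"BR":(352,266)}.items()}
print({k:v.round(4)[:2].tolist() for k,v in P.items()},"FR-BR",np.linalg.norm(P["BR"]-P["FR"]),"FL-FR",np.linalg.norm(P["FL"]-P["FR"]))
c=(P["FL"]+P["BR"])/2; d=P["BR"]-P["FR"]; e=P["FL"]-P["FR"]; print("plate side centre",c.round(4),"yaw",np.arctan2(d[1],d[0]),np.arctan2(-e[0],e[1]))
U={k:ray_z(T,*ct(*p),zz) for k,p,zz in [("BLt",(70,38),.153),("BRt",(345,33),.153),("FL",(75,219),.137)]}
print({k:v.round(4)[:2].tolist() for k,v in U.items()},np.linalg.norm(U["BLt"]-U["BRt"]))
E
python3 tri.py
```

```text
R [ 0.5876 -0.3391  0.0984] gap mm -1.2
L [ 0.5834 -0.2014  0.1   ] gap mm -2.4
FL [ 0.5359 -0.2178  0.0999] gap mm -1.3
BL [ 0.6324 -0.2167  0.0997] gap mm -0.6
FR [ 0.5395 -0.3256  0.099 ] gap mm -1.2
BR [ 0.6347 -0.3238  0.1004] gap mm -1.2
centres [ 0.5855 -0.2702  0.0992] [ 0.5857 -0.271   0.0998]
yaw LR 0.03057584806098523 0.13774646515042197
yaw FB 0.01499378021738736
yaw LR2 0.02752822707055903
0.085 top bars mid [ 0.5882 -0.2728] side bars mid [ 0.5903 -0.2515] top mat mid [ 0.5892 -0.2746]
0.09 top bars mid [ 0.5869 -0.2715] side bars mid [ 0.589  -0.2579] top mat mid [ 0.5879 -0.2734]
0.095 top bars mid [ 0.5856 -0.2703] side bars mid [ 0.5876 -0.2644] top mat mid [ 0.5866 -0.2721]
0.1 top bars mid [ 0.5843 -0.269 ] side bars mid [ 0.5863 -0.2708] top mat mid [ 0.5853 -0.2708]
{'FL': [0.5443, -0.2045], 'FR': [0.5493, -0.3294], 'BR': [0.6314, -0.3272]} FR-BR 0.082113849865393 FL-FR 0.12498718131646142
plate side centre [ 0.5879 -0.2658  0.137 ] yaw 0.027646877350458864 0.03957829666007874
{'BLt': [0.6227, -0.2013], 'BRt': [0.627, -0.3263], 'FL': [0.5443, -0.205]} 0.12513104920900903
```

The readings agree. The stage is at (0.5857, -0.2706) with yaw about 0.024 and the bed near 84 mm. The plate is at about (0.587, -0.266) with yaw about 0.033. I shift and lower to just above the lips.

Emit:
{"api": "play_rows", "payload": {
  "rows": [
    [[0, -0.02, 0], [0, 0, 0]],
    [[-0.01, -0.035, 0], [0, 0, -0.0005]],
    [[-0.015, -0.035, 0], [0, 0, -0.0005]],
    [[0, -0.025, -0.03], [0, 0, 0]],
    [[0, 0, -0.06], [0, 0, 0]],
    [[0, 0, -0.09], [0, 0, 0]],
    [[0, 0, -0.1], [0, 0, 0]],
    [[0, 0, -0.1], [0, 0, 0]],
    [[0, 0, -0.1], [0, 0, 0]],
    [[0, 0, -0.1], [0, 0, 0]],
    [[0, 0, -0.06], [0, 0, 0]],
    [[0, 0, -0.03], [0, 0, 0]],
    [[0, 0, 0], [0, 0, 0]],
    [[0, 0, 0], [0, 0, 0]]
  ]
}}

```text
clock: 21.25
tcp_pos: [0.4848, -0.2719, 0.1379]
eef_rot: [-0.005, 1.0, -0.0, 0.0]
ft_force: [0.4, -0.4, -1.6]
opening: 0.015
gripper_force: 97.1
```

```bash
python3 look.py 8 top,side plate,stage,stage_channel,lifter_pad
python3 - <<'E'
import cv2,numpy as np
b=cv2.imread("pics/top8.png")[180:246,410:500]; c=cv2.imread("pics/side8.png")[255:345,315:420]
d=cv2.imread("pics/side0.png")[255:345,315:420]
r=lambda i,s:cv2.resize(i,s,interpolation=cv2.INTER_CUBIC)
o=np.zeros((600,800,3),np.uint8); o[:257,:350]=r(b,(350,257)); o[257:,:400]=r(c,(400,343)); o[257:,400:]=r(d,(400,343)); o[:257,400:750]=r(cv2.imread("pics/top0.png")[180:246,410:500],(350,257))
cv2.imwrite("pics/c8.png",o)
E
```

```text
21.25 [ 0.4848 -0.2719  0.1379] yaw 0.5162392414950904 tilt [ 0.0001 -0.0001] [ 0.42510037 -0.41980794 -1.56273542] 0.015033633327567278
top stage 0.75 [ 5.834e-01 -2.683e-01  3.000e-04]
top stage_channel 0.93 [ 0.5284 -0.2723  0.0007]
top lifter_pad 0.71 [ 0.5878 -0.2715  0.1114]
side plate 0.85 [ 0.5846 -0.2746  0.1082]
side stage 0.65 [ 0.5889 -0.2688  0.0023]
side stage_channel 0.61 [ 0.5301 -0.268   0.0037]
```

View pics/c8.png

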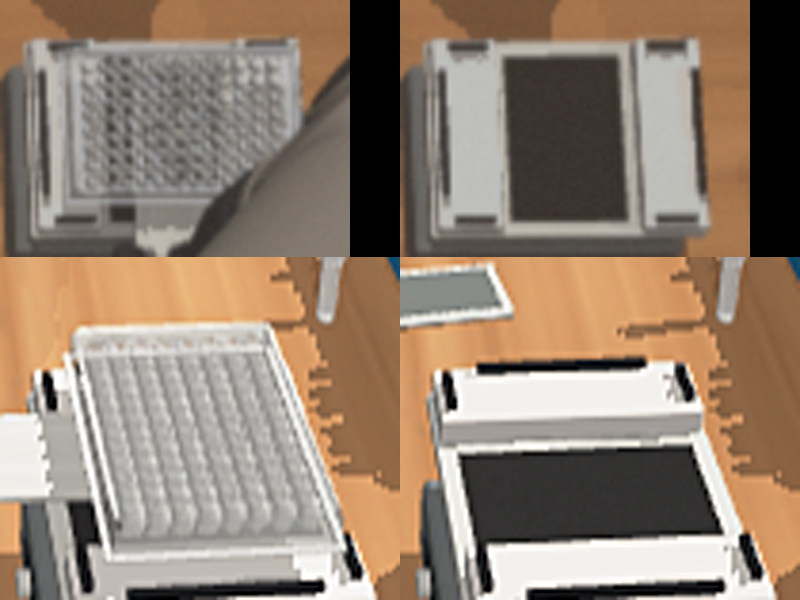

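The plate now hovers just above the lips and sits square to the nest. Its base corners in the side crop are near (68,357), (105,557) and (345,549). In the top crop it spans from (52,43) to (298,40), with the front-left corner near (66,201). I compute the offset.

```bash
cat > c.py <<'E'
from h import *
T=vision.grab_frame("top"); S=vision.grab_frame("side")
cs=lambda x,y:(315+x/3.81-.4,255+(y-257)/3.811-.4); ct=lambda x,y:(410+x/3.889-.4,180+y/3.894-.4)
z=.1103
P=[ray_z(S,*cs(*p),z) for p in [(68,357),(105,557),(345,549)]]
e=P[0]-P[1]; d=P[2]-P[1]; print("side centre",((P[0]+P[2])/2).round(4),np.linalg.norm(e),np.linalg.norm(d),"yaw",np.arctan2(-e[0],e[1]),np.arctan2(d[1],d[0]))
U=[ray_z(T,*ct(*p),zz) for p,zz in [((52,43),z),((298,40),z+.016),((66,201),z)]]
print([u.round(4).tolist() for u in U],"top centre",((U[1]+U[2])/2).round(4))
# stage lips, side view at z=.1 : near bar ends / far bar ends in c8 right (x-400)
for zz in (.097,.1):
    B=[ray_z(S,*cs(*p),zz) for p in [(127,591),(323,583),(77,368),(245,361)]]
    print(zz,"side bars centre",np.mean(B,0).round(4),"yaw",np.arctan2(*(B[1]-B[0])[[1,0]]),np.arctan2(*(B[3]-B[2])[[1,0]]))
    C=[ray_z(T,*ct(*p),zz) for p in [(48,47+0),(42,137),(300,132)]]
    print("top bars mid",((C[1]+C[2])/2).round(4))
E
python3 c.py
```

```text
side centre [ 0.5879 -0.271   0.1103] 0.12301739465211448 0.0846512323437578 yaw 0.006509270945835916 0.0043644239505134285
[[0.63, -0.2048, 0.1103], [0.6289, -0.3325, 0.1263], [0.5432, -0.2105, 0.1103]] top centre [ 0.5861 -0.2715  0.1183]
0.097 side bars centre [ 0.5872 -0.2661  0.097 ] yaw 0.01358334721944863 0.030235301427762717
top bars mid [ 0.5839 -0.2709  0.097 ]
0.1 side bars centre [ 0.5864 -0.27    0.1   ] yaw 0.01358334721944787 0.030235301427763456
top bars mid [ 0.5831 -0.2701  0.1   ]
```

Emit:
{"api": "play_rows", "payload": {
  "rows": [
    [[-0.015, 0, 0], [0, 0, 0.0005]],
    [[-0.015, 0, 0], [0, 0, 0.0005]],
    [[0, 0, -0.03], [0, 0, 0]],
    [[0, 0, -0.03], [0, 0, 0]],
    [[0, 0, -0.03], [0, 0, 0]],
    [[0, 0, -0.03], [0, 0, 0]],
    [[0, 0, -0.03], [0, 0, 0]],
    [[0, 0, -0.03], [0, 0, 0]],
    [[0, 0, -0.03], [0, 0, 0]],
    [[0, 0, -0.03], [0, 0, 0]],
    [[0, 0, -0.03], [0, 0, 0]],
    [[0, 0, -0.03], [0, 0, 0]],
    [[0, 0, 0], [0, 0, 0]],
    [[0, 0, 0], [0, 0, 0]]
  ]
}}

```text
clock: 23.02
tcp_pos: [0.4834, -0.2718, 0.1258]
eef_rot: [-0.008, 1.0, 0.0, -0.0]
ft_force: [-0.3, 0.4, -2.2]
opening: 0.0153
gripper_force: 97.2
```

```bash
python3 look.py 9 top,side plate,stage,lifter_pad; python3 -c "
from h import *
print(monitor.get_state()['torque'])"
```

```text
23.0167 [ 0.4834 -0.2718  0.1258] yaw 0.8760948687027698 tilt [-0.0002  0.0001] [-0.3054781   0.44437454 -2.24900035] 0.015289768517733515
top plate 0.86 [ 0.5846 -0.2715  0.1012]
top stage 0.71 [ 0.5824 -0.2674 -0.0015]
top lifter_pad 0.64 [ 0.5863 -0.2707  0.0992]
side plate 0.91 [ 0.5813 -0.2715  0.0948]
side stage 0.84 [ 0.5891 -0.2729  0.0019]
side lifter_pad 0.52 [ 0.7003 -0.0207  0.0012]
[ 0.03362807  0.08736037 -0.0461164 ]
```

Emit:
{"api": "play_rows", "payload": {
  "rows": [
    [[0, 0, -0.03], [0, 0, 0]],
    [[0, 0, -0.03], [0, 0, 0]],
    [[0, 0, -0.03], [0, 0, 0]],
    [[0, 0, -0.03], [0, 0, 0]],
    [[0, 0, -0.02], [0, 0, 0]],
    [[0, 0, 0], [0, 0, 0]],
    [[0, 0, 0], [0, 0, 0]]
  ]
}}

```text
clock: 24.0
tcp_pos: [0.4835, -0.2719, 0.1203]
eef_rot: [-0.008, 1.0, 0.0, -0.0]
ft_force: [0.2, -0.2, -2.5]
opening: 0.0151
gripper_force: 97.2
```

```bash
python3 look.py 10 top,side plate,stage,lifter_pad; python3 - <<'E'
from h import *
print(monitor.get_state()['torque'])
# image flow of plate region in side view between steps: did the plate stop/tilt?
for n,(u,v,a,b) in {"side":(318,255,90,85),"top":(420,178,60,45)}.items():
    g=[cv2.cvtColor(cv2.imread(f"pics/{n}{k}.png"),cv2.COLOR_BGR2GRAY) for k in (8,9,10)]
    for i in (0,1):
        p=cv2.goodFeaturesToTrack(g[i][v:v+b,u:u+a],60,.02,4)+np.float32([u,v])
        q,st,_=cv2.calcOpticalFlowPyrLK(g[i],g[i+1],p,None); d=(q-p)[st[:,0]==1][:,0]; pp=p[st[:,0]==1][:,0]
        m=np.median(d,0); print(n,i,m.round(2),"left",np.median(d[pp[:,0]<u+a/2],0).round(2),"right",np.median(d[pp[:,0]>u+a/2],0).round(2),"up",np.median(d[pp[:,1]<v+b/2],0).round(2),"down",np.median(d[pp[:,1]>v+b/2],0).round(2))
E
```

```text
24.0 [ 0.4835 -0.2719  0.1203] yaw 0.8755777122581143 tilt [-0.  0.] [ 0.20260327 -0.15471986 -2.4574411 ] 0.015124442734684135
top plate 0.85 [ 0.5848 -0.2722  0.0971]
top stage 0.72 [ 5.82e-01 -2.65e-01  2.00e-04]
top lifter_pad 0.54 [ 0.5862 -0.2731  0.0942]
side plate 0.96 [ 0.5839 -0.2706  0.0952]
side stage 0.97 [ 5.887e-01 -2.718e-01  5.000e-04]
[-0.00065479  0.03691873  0.0307023 ]
side 0 [-0.74  0.9 ] left [-1.11  6.48] right [-0.7   0.13] up [-1.21  1.31] down [-0.7   0.21]
side 1 [-0.01  0.35] left [0.01 0.67] right [-0.02  0.11] up [-0.01  0.22] down [-0.02  0.7 ]
top 0 [-0.84  1.14] left [-0.38  0.38] right [-1.66  1.83] up [0.06 0.45] down [-1.5   2.03]
top 1 [-0.06  0.03] left [-0.04  0.01] right [-0.08  0.05] up [-0.    0.01] down [-0.11  0.04]
```

The wrist moment fell by about the plate's weight and the plate has stopped moving in the picture. So it rests on the stage at about 97 mm, which fits a bed near 85 mm. I feel for the bed in small steps.

Emit:
{"api": "play_rows", "payload": {
  "rows": [
    [[0, 0, -0.02], [0, 0, 0]],
    [[0, 0, -0.02], [0, 0, 0]],
    [[0, 0, -0.02], [0, 0, 0]],
    [[0, 0, 0], [0, 0, 0]],
    [[0, 0, 0], [0, 0, 0]]
  ]
}}

```text
clock: 24.82
tcp_pos: [0.4834, -0.2718, 0.1178]
eef_rot: [-0.008, 1.0, 0.0, -0.0]
ft_force: [0.4, 0.2, -1.0]
opening: 0.0148
gripper_force: 97.2
```

Emit:
{"api": "play_rows", "payload": {
  "rows": [
    [[0, 0, -0.015], [0, 0, 0]],
    [[0, 0, -0.01], [0, 0, 0]],
    [[0, 0, 0], [0, 0, 0]]
  ]
}}

```text
clock: 25.07
tcp_pos: [0.4835, -0.2718, 0.1168]
eef_rot: [-0.008, 1.0, 0.0, -0.0]
ft_force: [0.2, 0.2, -2.0]
opening: 0.0148
gripper_force: 97.2
```

Emit:
{"api": "play_rows", "payload": {
  "rows": [
    [[0, 0, -0.015], [0, 0, 0]],
    [[0, 0, -0.01], [0, 0, 0]],
    [[0, 0, 0], [0, 0, 0]]
  ]
}}

```text
clock: 25.32
tcp_pos: [0.4835, -0.272, 0.1164]
eef_rot: [-0.008, 1.0, 0.0, 0.0]
ft_force: [-1.5, 0.1, 2.6]
opening: 0.0148
gripper_force: 98.0
```

Emit:
{"api": "play_rows", "payload": {
  "rows": [
    [[0, 0, -0.015], [0, 0, 0]],
    [[0, 0, -0.01], [0, 0, 0]],
    [[0, 0, 0], [0, 0, 0]]
  ]
}}

```text
clock: 25.57
tcp_pos: [0.4834, -0.272, 0.1162]
eef_rot: [-0.008, 1.0, 0.0, 0.0]
ft_force: [-3.7, 1.1, 7.5]
opening: 0.0148
gripper_force: 98.8
```

The blade landed at TCP z 0.1164, so the bed is at about 85 mm. I lift it 1.5 mm clear of the bed, and check the plate's tilt by tracking its texture from the level hover picture.

Emit:
{"api": "play_rows", "payload": {
  "rows": [
    [[0, 0, 0.02], [0, 0, 0]],
    [[0, 0, 0.025], [0, 0, 0]],
    [[0, 0, 0], [0, 0, 0]],
    [[0, 0, 0], [0, 0, 0]]
  ]
}}

```text
clock: 25.9
tcp_pos: [0.4836, -0.2719, 0.1165]
eef_rot: [-0.008, 1.0, -0.0, 0.0]
ft_force: [-0.3, 0.3, -1.1]
opening: 0.015
gripper_force: 97.4
```

```bash
python3 look.py 11 top,side plate,stage; cat > tilt.py <<'E'
import sys
from h import *
from scipy.spatial.transform import Rotation as R
a,b=sys.argv[1:3]; zt=float(sys.argv[3]); dz=float(sys.argv[4])
S={n:vision.grab_frame(n) for n in("side","top")}
for n,f in S.items():
    g=[cv2.cvtColor(cv2.imread(f"pics/{n}{k}.png"),cv2.COLOR_BGR2GRAY) for k in (a,b)]
    c0=np.array([.586,-.2707,zt]); X,Y=np.meshgrid(np.linspace(-.037,.037,15),np.linspace(-.057,.057,21)); 
    W=np.c_[X.ravel(),Y.ravel(),0*X.ravel()]+c0
    p=np.float32([proj(f,w_) for w_ in W]); g0=np.float32([proj(f,w_+[0,0,-dz]) for w_ in W])
    q,st,e=cv2.calcOpticalFlowPyrLK(g[0],g[1],p[:,None],g0[:,None].copy(),winSize=(13,13),maxLevel=0,flags=cv2.OPTFLOW_USE_INITIAL_FLOW,criteria=(3,60,.001)); q=q[:,0]
    r,st2,_=cv2.calcOpticalFlowPyrLK(g[1],g[0],q[:,None],p[:,None].copy(),winSize=(13,13),maxLevel=0,flags=cv2.OPTFLOW_USE_INITIAL_FLOW)
    ok=(st[:,0]==1)&(np.linalg.norm(r[:,0]-p,axis=1)<.15)&(np.linalg.norm(q-g0,axis=1)<2.5)
    K=np.array([[f["fx"],0,f["cx"]],[0,f["fy"],f["cy"]],[0,0,1]]); M=np.array(f["world_from_camera"])
    if ok.sum()<12: print(n,"few",ok.sum()); continue
    o,rv,tv,inl=cv2.solvePnPRansac((W-c0)[ok],q[ok].astype(float),K,None,reprojectionError=.5,iterationsCount=2000)
    i=inl[:,0]; rv,tv=cv2.solvePnPRefineLM((W-c0)[ok][i],q[ok][i].astype(float),K,None,rv,tv)
    print(n,"used",len(i),"of",ok.sum(),"rot",R.from_matrix(M[:3,:3]@cv2.Rodrigues(rv)[0]).as_rotvec().round(4),"move mm",((M[:3,:3]@tv[:,0]+M[:3,3]-c0)*1000).round(1))
E
python3 tilt.py 8 9 .1263 .0121; python3 tilt.py 8 11 .1263 .0133; python3 tilt.py 9 10 .1142 .0012; python3 tilt.py 10 11 .113 0
```

```text
25.9 [ 0.4836 -0.2719  0.1165] yaw 0.8773013810784135 tilt [ 0.0001 -0.0002] [-0.27426529  0.33977726 -1.12643893] 0.015043871992545371
top plate 0.9 [ 0.5851 -0.2709  0.0988]
top stage 0.96 [ 0.586  -0.2644 -0.0012]
side plate 0.76 [ 0.5853 -0.2697  0.0954]
side stage 0.91 [ 0.5895 -0.271   0.0037]
side used 173 of 233 rot [ 0.0001 -0.0002  0.0063] move mm [ -1.3   0.7 -12.1]
top used 172 of 186 rot [ 0.0201 -0.0225  0.0119] move mm [ -0.8  -0.  -14.4]
side used 196 of 234 rot [ 0.004  -0.0005  0.007 ] move mm [ -1.3   0.2 -13. ]
top used 99 of 156 rot [-0.0217 -0.0421  0.0028] move mm [  2.7  -3.2 -27.7]
side used 231 of 310 rot [ 0.0086 -0.0074  0.0011] move mm [ 0.2  0.2 -1.5]
top used 266 of 306 rot [-0.0076 -0.0139 -0.0028] move mm [ 1.2 -1.  -4.7]
side used 308 of 309 rot [-0.0004  0.0003 -0.0001] move mm [ 0.   0.1 -0. ]
top used 184 of 312 rot [ 0.0035  0.0022 -0.    ] move mm [ 0.3 -0.2 -1.3]
```

The side-view tracking shows the plate dropped 13.0 mm to an underside of about 97 mm, with a tilt of about 0.004 rad, so it lies flat on the ledges. I draw the blade out.

Emit:
{"api": "play_rows", "payload": {
  "rows": [
    [[0, 0, 0.02], [0, 0, 0]],
    [[0, 0, 0.02], [0, 0, 0]],
    [[0, 0, 0], [0, 0, 0]],
    [[0, 0, 0], [0, 0, 0]]
  ]
}}

```text
clock: 26.93
tcp_pos: [0.4835, -0.2719, 0.1184]
eef_rot: [-0.008, 1.0, -0.0, 0.0]
ft_force: [-0.7, 0.2, -0.3]
opening: 0.0149
gripper_force: 97.3
```

Emit:
{"api": "play_rows", "payload": {
  "rows": [
    [[-0.05, -0.001, 0], [0, 0, 0]],
    [[-0.1, -0.002, 0], [0, 0, 0]],
    [[-0.15, -0.003, 0], [0, 0, 0]],
    [[-0.2, -0.0035, 0], [0, 0, 0]],
    [[-0.2, -0.0035, 0], [0, 0, 0]],
    [[-0.2, -0.0035, 0], [0, 0, 0]],
    [[-0.2, -0.0035, 0], [0, 0, 0]],
    [[-0.2, -0.0035, 0], [0, 0, 0]],
    [[-0.2, -0.0035, 0], [0, 0, 0]],
    [[-0.2, -0.0035, 0], [0, 0, 0]],
    [[-0.2, -0.0035, 0], [0, 0, 0]],
    [[-0.2, -0.0035, 0], [0, 0, 0]],
    [[-0.2, -0.0035, 0], [0, 0, 0]],
    [[-0.2, -0.0035, 0], [0, 0, 0]],
    [[-0.2, -0.0035, 0], [0, 0, 0]],
    [[-0.15, -0.003, 0], [0, 0, 0]],
    [[-0.1, -0.002, 0], [0, 0, 0]],
    [[-0.05, -0.001, 0], [0, 0, 0]],
    [[0, 0, 0], [0, 0, 0]],
    [[0, 0, 0], [0, 0, 0]]
  ]
}}

```text
clock: 28.6
tcp_pos: [0.3639, -0.274, 0.1184]
eef_rot: [-0.008, 1.0, -0.0, 0.0]
ft_force: [-0.5, 0.0, -1.4]
opening: 0.015
gripper_force: 97.3
```

```bash
python3 look.py 12 top,side plate,stage,lifter,lifter_pad; python3 tilt.py 11 12 .113 0
```

```text
28.6 [ 0.3639 -0.274   0.1184] yaw 0.891047184136855 tilt [ 0.0006 -0.0002] [-0.51876854  0.00436958 -1.43213396] 0.014954371619768819
top plate 0.86 [ 0.5856 -0.2709  0.1001]
top stage 0.45 [ 0.3632 -0.27    0.1408]
top lifter 0.92 [ 0.3644 -0.2701  0.0856]
top lifter_pad 0.84 [ 0.466  -0.2757  0.0946]
side plate 0.88 [ 0.5826 -0.2715  0.0926]
side stage 0.75 [ 0.5872 -0.2721  0.0013]
side lifter 0.96 [ 0.3656 -0.2741  0.0914]
side lifter_pad 0.67 [ 0.4671 -0.2735  0.0928]
side used 299 of 299 rot [ 0.0018 -0.0001  0.0004] move mm [ 0.   0.  -0.1]
top used 107 of 185 rot [ 0.0078 -0.0035  0.0043] move mm [-0.4  0.2  1. ]
```

Emit:
{"api": "play_rows", "payload": {
  "rows": [
    [[0, 0.1, 0.1], [0, 0, 0]],
    [[0, 0.2, 0.2], [0, 0, 0]],
    [[0, 0.3, 0.2], [0, 0, 0]],
    [[0, 0.4, 0], [0, 0, 0]],
    [[0, 0.5, 0], [0, 0, 0]],
    [[0, 0.5, 0], [0, 0, 0]],
    [[0, 0.5, 0], [0, 0, 0]],
    [[0.1, 0.5, 0], [0, 0, 0]],
    [[0.15, 0.5, 0], [0, 0, 0]],
    [[0.2, 0.5, 0], [0, 0, 0]],
    [[0.25, 0.5, 0], [0, 0, 0]],
    [[0.25, 0.5, 0], [0, 0, 0]],
    [[0.25, 0.5, 0], [0, 0, 0]],
    [[0.25, 0.4, 0], [0, 0, 0]],
    [[0.2, 0.3, 0], [0, 0, 0]],
    [[0.2, 0.2, 0], [0, 0, 0]],
    [[0.15, 0.15, 0], [0, 0, 0]],
    [[0.1, 0.05, 0], [0, 0, 0]],
    [[0, 0, 0], [0, 0, 0]],
    [[0, 0, 0], [0, 0, 0]]
  ]
}}

```text
clock: 30.87
tcp_pos: [0.4473, -0.0112, 0.1382]
eef_rot: [-0.007, 1.0, -0.0, -0.0]
ft_force: [-0.3, 1.0, -1.8]
opening: 0.015
gripper_force: 97.3
```

Emit:
{"api": "play_rows", "payload": {
  "rows": [
    [[0, 0, -0.1], [0, 0, 0]],
    [[0, 0, -0.2], [0, 0, 0]],
    [[0, 0, -0.3], [0, 0, 0]],
    [[0, 0, -0.3], [0, 0, 0]],
    [[0, 0, -0.3], [0, 0, 0]],
    [[0, 0, -0.3], [0, 0, 0]],
    [[0, 0, -0.3], [0, 0, 0]],
    [[0, 0, -0.3], [0, 0, 0]],
    [[0, 0, -0.2], [0, 0, 0]],
    [[0, 0, -0.15], [0, 0, 0]],
    [[0, 0, -0.06], [0, 0, 0]],
    [[0, 0, 0], [0, 0, 0]],
    [[0, 0, 0], [0, 0, 0]]
  ]
}}

```text
clock: 31.95
tcp_pos: [0.4478, -0.0102, 0.0382]
eef_rot: [-0.008, 1.0, 0.0, 0.0]
ft_force: [-0.6, -0.6, -1.6]
opening: 0.0151
gripper_force: 97.3
```

Underside is about 6.6 mm above the desk. I land it gently.

Emit:
{"api": "play_rows", "payload": {
  "rows": [
    [[0, 0, -0.03], [0, 0, 0]],
    [[0, 0, -0.03], [0, 0, 0]],
    [[0, 0, -0.03], [0, 0, 0]],
    [[0, 0, -0.03], [0, 0, 0]],
    [[0, 0, -0.03], [0, 0, 0]],
    [[0, 0, -0.01], [0, 0, 0]],
    [[0, 0, 0], [0, 0, 0]],
    [[0, 0, 0], [0, 0, 0]]
  ]
}}

```text
clock: 32.62
tcp_pos: [0.4475, -0.01, 0.0317]
eef_rot: [-0.008, 1.0, 0.0, 0.0]
ft_force: [-1.5, -0.4, 0.6]
opening: 0.015
gripper_force: 98.0
```

Emit:
{"api": "play_rows", "payload": {
  "rows": [
    [[0, 0, -0.01], [0, 0, 0]],
    [[0, 0, 0], [0, 0, 0]],
    [[0, 0, 0], [0, 0, 0]]
  ]
}}

```text
clock: 32.87
tcp_pos: [0.4476, -0.01, 0.0316]
eef_rot: [-0.008, 1.0, 0.0, 0.0]
ft_force: [-2.5, -0.7, 4.8]
opening: 0.0149
gripper_force: 98.7
```

It has landed. I open and rise.

Emit:
{"api": "play_rows", "payload": {
  "rows": [
    [[0, 0, 0], [0, 0, 0]],
    [[0, 0, 0], [0, 0, 0]],
    [[0, 0, 0], [0, 0, 0]],
    [[0, 0, 0], [0, 0, 0]],
    [[0, 0, 0], [0, 0, 0]],
    [[0, 0, 0], [0, 0, 0]],
    [[0, 0, 0], [0, 0, 0]],
    [[0, 0, 0], [0, 0, 0]],
    [[0, 0, 0], [0, 0, 0]],
    [[0, 0, 0], [0, 0, 0]]
  ],
  "hand": 0
}}

```text
clock: 33.7
tcp_pos: [0.4475, -0.01, 0.0311]
eef_rot: [-0.008, 1.0, 0.0, 0.0]
ft_force: [-0.4, -0.1, 0.2]
opening: 0.0853
gripper_force: 0.0
```

Emit:
{"api": "play_rows", "payload": {
  "rows": [
    [[0, 0, 0.1], [0, 0, 0]],
    [[0, 0, 0.2], [0, 0, 0]],
    [[0, 0, 0.3], [0, 0, 0]],
    [[0, 0, 0.4], [0, 0, 0]],
    [[0, 0, 0.5], [0, 0, 0]],
    [[0, 0, 0.5], [0, 0, 0]],
    [[0, 0, 0.5], [0, 0, 0]],
    [[0, 0, 0.5], [0, 0, 0]],
    [[0, 0, 0.3], [0, 0, 0]],
    [[0, 0, 0.1], [0, 0, 0]],
    [[0, 0, 0], [0, 0, 0]],
    [[0, 0, 0], [0, 0, 0]]
  ]
}}

```text
clock: 34.7
tcp_pos: [0.4471, -0.01, 0.1669]
eef_rot: [-0.008, 1.0, 0.0, -0.0]
ft_force: [-0.3, -0.1, -0.1]
opening: 0.0854
gripper_force: 0.0
```

```bash
python3 look.py 13 top,side,wrist plate,stage,lifter,lifter_pad,note_pad,cryo_tube; python3 tilt.py 11 13 .113 0
```

```text
34.7 [ 0.4471 -0.01    0.1669] yaw 0.8763226551596958 tilt [-0.0004  0.0002] [-0.28377621 -0.09313408 -0.08651593] 0.08538415603153898
top plate 0.66 [ 0.5869 -0.2719  0.0978]
top stage 0.65 [ 0.5832 -0.2666  0.0025]
top note_pad 0.56 [ 3.398e-01  2.093e-01 -2.000e-04]
top cryo_tube 0.42 [ 0.6995 -0.0231  0.0011]
side plate 0.72 [ 0.5853 -0.2737  0.095 ]
side stage 0.65 [ 0.5871 -0.271   0.0033]
side lifter 0.95 [ 0.451  -0.0094  0.0022]
side lifter_pad 0.91 [ 0.5546 -0.011   0.0078]
side note_pad 0.93 [0.3374 0.2109 0.0026]
side cryo_tube 0.47 [ 0.7029 -0.0223  0.0025]
wrist plate 0.87 [ 0.5835 -0.2657  0.0989]
wrist stage 0.76 [ 0.5875 -0.2681  0.0009]
wrist lifter 0.82 [ 0.4477 -0.0096 -0.0012]
wrist lifter_pad 0.89 [ 0.5448 -0.0076  0.0075]
wrist note_pad 0.61 [0.3454 0.2125 0.0017]
side used 233 of 281 rot [0.0021 0.0003 0.0004] move mm [-0.1 -0.4  0.3]
top used 109 of 178 rot [ 0.0137 -0.0206  0.0035] move mm [-0.8  0.6  2.6]
```

```bash
python3 -c "
from workcell import order
print(order.job_done())"
```

```text
the job is handed in; nothing more can be done
None
```

The job is handed in with no verdict shown: the plate measured flat inside the stage's lips, the lifter is set down flat on the open desk, and the note pad and tube are where they started.

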